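Refit the handle of the nipping press

ROBOT

A 6-joint arm with a two-finger parallel gripper is mounted at the origin on a cart in front of the work surface, level with it; the furniture and walls round the work are solid. World frame = base frame: x ahead of the robot, y to its left, z up, the work surface at z = 0. Lengths are in mm, angles in rad, forces in N, time in s.
With the tool pointing down it reaches from about 350 to 975 mm from the base axis. Payload 7.1 kg.
Tool frame: the origin (TCP) lies midway between the tips of the shut fingers; the grasp point (between the pads) lies 19 mm behind it; z points along the fingers, y is the direction in which the jaws open and shut (so a half turn about z gives the same grasp; the last joint's range is limited). The gripper opens to 88 mm and grips with 3 to 60 N. Pads are 20 mm wide; open, the fingers measure 115 mm over their backs; the gripper's body (75 mm by 178 mm) begins 61 mm behind the grasp point.
Start: joints at [-1.295, 0.423, 1.63, -0, 1.089, -0.019], TCP at [181.611, -598.015, 222.675] pointing down, gripper open.
Joint ranges: [-3, 3], [-0.9, 2.11], [0.09, 2.58], [-1.31, 4.45], [0.11, 2.69], [-2.54, 2.54]. Speed limits (rad/s): [2.39, 2.39, 3.01, 3.14, 3.14, 3.14].

INTERFACE

Orientations are given as a 3x3 rotation matrix whose columns are the frame's x, y, z axes.
In Python, from workcell import arm, capture, calibration gives the robot as it stands.
- The arm moves only by the tool arm_command, never from a script. Its argument "steps" is a list that holds one entry, the list of rows, each a list of 7 numbers: the turn, a rotation vector about the world's x, y, z in rad, then the shift along the world's x, y, z in cm, then the opening, from -1 (shut) to 1 (fully open), so that 0 is half open. A call has 1 to 20 rows; each row is the pose to reach, as a shift and turn from the pose measured when the call began; what a row does not reach only later rows make up. A row lasts 1/12 s, in which the tool goes at most 41.7 mm and 7.16 degrees, less where a joint would pass 70% of its speed; a pose out of reach is approached as far as the arm can. A call with a gripper value outside its range is refused whole. The fingers move at their own pace and stop on an object; "force" is the grip in N (left out, the last holds). Time passes only in rows, so rows that repeat a pose let the fingers close. It gives the time, the measured TCP pose, the force and the opening at its end, in the units of the state.
- arm.sense(): the state, without advancing time (a new reading comes with each control period).
- capture(name): name is "scene" or "top" or "wrist"; returns the picture (480x640x3 uint8, red, green, blue); there is no depth.
- calibration(name): a dict with "fx", "fy", "cx", "cy" (pixels), "k1" (the pictures are not rectified: a ray, as slopes to the right and down, at radius r is drawn at 1 + k1 r^2 times it, then the intrinsics apply), "world_to_cam" (4x4, takes a point from world to camera coordinates). Camera axes: x right, y up, looking along -z (the intrinsics and any distortion apply to the point x, -y, -z); pixel columns grow to the right and rows downward; lengths in mm; the calibration is good to about 2 mm. A picture is of the moment at which its call begins: read the wrist's pose just before it. calibration takes no time and is no camera call; for the wrist camera it gives the pose at the moment of the call.
- arm.finish_job(): hands the job in, once; it reports no verdict.
The state is a dict: "time_s": time; "joints": joint angles; "joint_vel": joint speeds; "effort": joint torques, N m; "ee_pos": TCP position; "tcp_rot": TCP orientation; "wrist_force": force on the tool from outside, world axes, zero at the start; "torque": the same for the moment, N m; "width": finger opening in mm.
Only numpy, scipy, OpenCV 4.12 (cv2) and the standard library are available. Lean on these libraries where they do the work, as an engineer would, in place of code of your own. Each camera call takes 0.05 s, during which the arm holds its last target.

TASK

The handle has come off the small nipping press. Slip its hub over the press's spindle and let go of it, then turn it (its arms give a good hold) until the slots in the hub drop over the spindle's keys and the handle sinks fully home in the collar. Leave it there upright, still and released, and do not shift the other things on the bench.

Things in the scene. Friction and masses are not known exactly. Their poses are not given: they have to be found in the camera images.
- press_seat (a point): A small grey and steel nipping press, fixed: base 150 x 190 mm, two columns, a crosshead along its y (top 132 mm above the bench, nuts at its ends up to 151 mm). On the crosshead's middle a dark round collar, 65 mm outside, 54 mm inside, its rim 12 mm above its floor. This point is the middle of the collar floor, 138 mm above the bench; z up, x and y as the press's base.
- spindle_tip (a point): Top of the bare spindle end standing in the collar: an upright steel post 24 mm thick, 43 mm high above the collar floor, its top 9 mm coned to 12 mm. At its foot two keys (8 mm wide, 14 mm high) stick out 7 mm on opposite sides; this frame does NOT tell which way they point, and that differs each time. It turns stiffly (0.6 Nm): a hub merely rubbing on the keys does not turn it.
- handle_mid (a point): The press's loose two-armed steel handle (about 0.55 kg), standing on its hub on the bench. This point: on the hub's axis at mid-height of the arms, 40 mm above the hub's underside; z up, x along the arms. A square boss 42 x 42 mm (faces square to x and y) reaches from 20 mm below to 20 mm above it, a dome 6 mm more.
- bar_a (a point): Middle of the handle's arm on its +x side, 50 mm from the hub's axis, level with handle_mid: a round bar 17 mm thick, bare from 27 to 73 mm from the axis, with a ball end 30 mm across centred 92 mm from the axis. Same axes as handle_mid.
- bar_b (a point): The same on the opposite, -x arm, 50 mm from the axis; same axes as handle_mid.
- hub_foot (a point): Middle of the hub's underside. The hub's foot is a skirt 44 mm across and 20 mm high; bore 26.4 mm wide, 46 mm deep, closed on top. Two slots, 11.5 mm wide, 18 mm high, cut its lower edge, one under each arm. Out of line, it rests on the keys 14 mm above the collar floor; with a slot over each key (within about 0.1 rad, half a turn is the same) it falls home on the floor if not held.
- black_tin: bystander: a black and white ink tin, 78 mm across, 44 mm high, right of the press; origin under its middle
- tape_roll: bystander: a roll of masking tape lying flat, 96 mm across, 25 mm high, near the left front edge; origin under its middle
- baren: bystander: a round black baren with a bow handle, 108 mm across, 34 mm high, left of the press; origin under its middle
- cork_block: bystander: a cork sanding block 42 x 72 x 30 mm near the right front; origin under its middle

How it is judged (in metres and radians):
On the way:
1. the hub is over the spindle, at least 20 mm down on it, and the fingers have let go of the handle (horizontal distance between handle_mid and press_seat below 0.008 m and z of handle_mid in the frame of press_seat below 0.06 m and contact force between the fingers and handle below 0.1 N), for 0.1 s.
At the end, for the whole second after the job is handed in: The handle stands home on the spindle: its mid point within 5 mm of the spindle's axis and less than 44 mm above the collar floor (40 when fully home, 54 when still resting on the keys), upright within 4 degrees, at rest and released (horizontal distance between handle_mid and press_seat below 0.005 m and z of handle_mid in the frame of press_seat below 0.044 m and angle between handle_mid's own z axis and vertical below 0.07 rad and linear speed of handle below 0.02 m/s); the robot touches nothing.
It fails at once if the handle is tipped over (more than 35 degrees) (angle between handle_mid's own z axis and vertical above 0.61 rad).
It fails at once if a bystander is moved more than 30 mm (distance of any of black_tin, tape_roll, baren, cork_block from where it was at the start of the episode above 0.03 m).
It also fails if it takes over 67 s, if anything falls off the work surface, if the arm or the gripper's body presses on something with over 40 N, if the wrist force passes 120 N, or if a joint passes its speed limit or range.

## Working session

There is one attempt and no reset: what is moved stays moved. The work goes in short steps, Python scripts to look and compute and a tool call to move; the robot and the scene stay as the last step left them, time stands still between calls to the robot, and variables do not carry over. Pictures are saved under pics/ and viewed, and the job is handed in when it is done.

Besides the shell and the picture viewer there is one more tool, called as name([rows], argument=value, ...), one row to a line, values as JSON. arm_command: Moves the arm, as the interface text tells. Its arguments: {"type":"object","properties":{"steps":{"type":"array","items":{"type":"array","items":{"type":"array","items":{"type":"number"}}}},"force":{"type":"number"}},"required":["steps"]}

```bash
mkdir -p pics; ls
cat > h.py <<'E'
import numpy as np, cv2
from workcell import arm, capture, calibration
def snap(n,f):
    c=calibration(n); im=capture(n); cv2.imwrite(f'pics/{f}.png',cv2.cvtColor(im,cv2.COLOR_RGB2BGR)); np.save(f'pics/{f}.npy',np.array([c['fx'],c['fy'],c['cx'],c['cy'],c['k1'],*np.array(c['world_to_cam']).ravel()])); return im
def load(f):
    a=np.load(f'pics/{f}.npy'); return a[:5],a[5:].reshape(4,4)
def ray(f,u,v):
    (fx,fy,cx,cy,k1),T=load(f)
    K=np.array([[fx,0,cx],[0,fy,cy],[0,0,1.]])
    p=cv2.undistortPoints(np.array([[[u,v]]],float),K,np.array([k1,0,0,0.]))[0,0]
    d=T[:3,:3].T@np.array([p[0],-p[1],-1]); o=-T[:3,:3].T@T[:3,3]; return o,d/np.linalg.norm(d)
def on(f,u,v,z):
    o,d=ray(f,u,v); return o+d*(z-o[2])/d[2]
def proj(f,P):
    (fx,fy,cx,cy,k1),T=load(f); q=T[:3,:3]@np.array(P,float)+T[:3,3]; x,y=q[0]/-q[2],-q[1]/-q[2]; s=1+k1*(x*x+y*y); return fx*x*s+cx,fy*y*s+cy
E
python3 - <<'E'
from h import *
s=arm.sense();print(s)
for n in ['scene','top','wrist']: snap(n,n+'0'); print(n,load(n+'0'))
E
```

```text
pics
{'time_s': 0.0, 'joints': array([-1.29498741e+00,  4.23837644e-01,  1.63063922e+00,  1.13187091e-05,
        1.08858966e+00, -1.89765150e-02]), 'joint_vel': array([-2.74680172e-03, -4.81701324e-04, -4.77219127e-05,  6.88832822e-04,
       -4.51169318e-04,  4.58149195e-05]), 'effort': array([ 2.29672414e-04, -5.44631875e+01, -2.73667413e+01,  6.44427328e-02,
        2.28093902e-02, -1.37008428e-04]), 'ee_pos': array([ 181.48260929, -597.52203978,  221.92363516]), 'tcp_rot': array([[ 9.56866039e-01,  2.90529225e-01, -3.91723102e-04],
       [ 2.90529486e-01, -9.56864985e-01,  1.42089625e-03],
       [ 3.79857654e-05, -1.47341448e-03, -9.99998914e-01]]), 'wrist_force': array([ 0.09682452,  0.12387455, -0.27573476]), 'torque': array([-0.01117023,  0.03695784,  0.00465951]), 'width': 88.09865390284565}
scene (array([ 4.98372480e+02,  4.98372480e+02,  3.17267685e+02,  2.45032780e+02,
       -1.38732253e-01]), array([[-6.59481291e-01, -7.51589009e-01, -1.40850452e-02,
         3.17390152e+02],
       [ 2.88515590e-01, -2.70370999e-01,  9.18508725e-01,
        -2.95866262e+02],
       [
[... 356 characters left out ...]
      [ 9.81427040e-01, -1.97050249e-03,  1.91825656e-01,
        -5.27180249e+02],
       [-1.91770607e-01,  1.59846456e-02,  9.81309597e-01,
        -8.93879022e+02],
       [ 0.00000000e+00,  0.00000000e+00,  0.00000000e+00,
         1.00000000e+00]]))
wrist (array([4.30943818e+02, 4.30943818e+02, 3.18141106e+02, 2.35928688e+02,
       2.56778448e-02]), array([[ 2.92016673e-01, -9.56413203e-01,  2.18391837e-04,
        -6.25108172e+02],
       [ 9.15951112e-01,  2.79596864e-01, -2.87852660e-01,
         3.57333468e+01],
       [ 2.75245023e-01,  8.42578125e-02,  9.57674683e-01,
        -3.89452070e+02],
       [ 0.00000000e+00,  0.00000000e+00,  0.00000000e+00,
         1.00000000e+00]]))
```

View pics/top0.png

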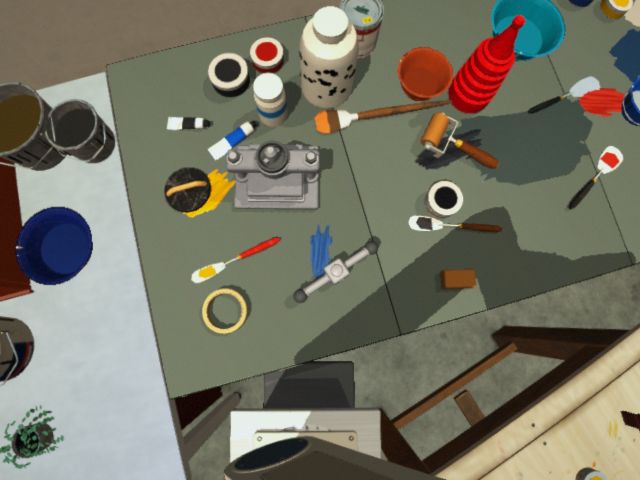

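View pics/scene0.png

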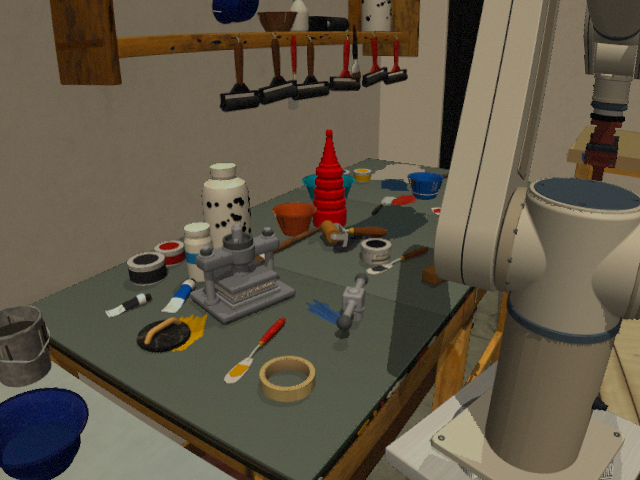

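View pics/wrist0.png

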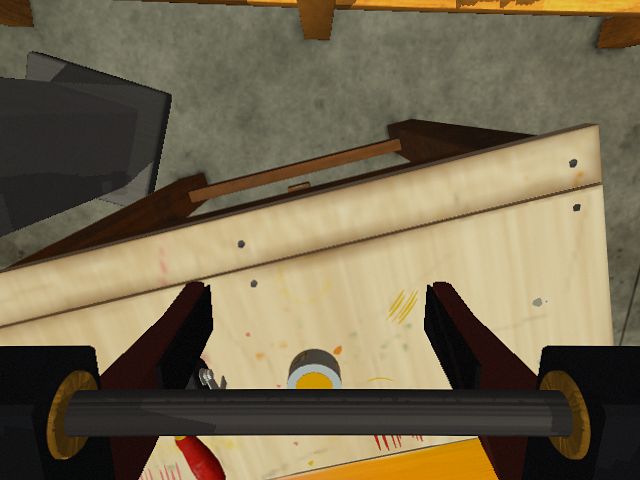

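The top view shows the handle with its boss at about (337,270) and balls at (301,296) and (372,244). The press spindle is at about (272,155).

Run:
```python
from h import *
im=cv2.imread('pics/top0.png')
cv2.imwrite('pics/t_h.png',cv2.resize(im[220:320,270:400],None,fx=6,fy=6,interpolation=cv2.INTER_CUBIC))
cv2.imwrite('pics/t_p.png',cv2.resize(im[120:220,210:340],None,fx=6,fy=6,interpolation=cv2.INTER_CUBIC))
```

```text
(no output)
```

View pics/t_h.png

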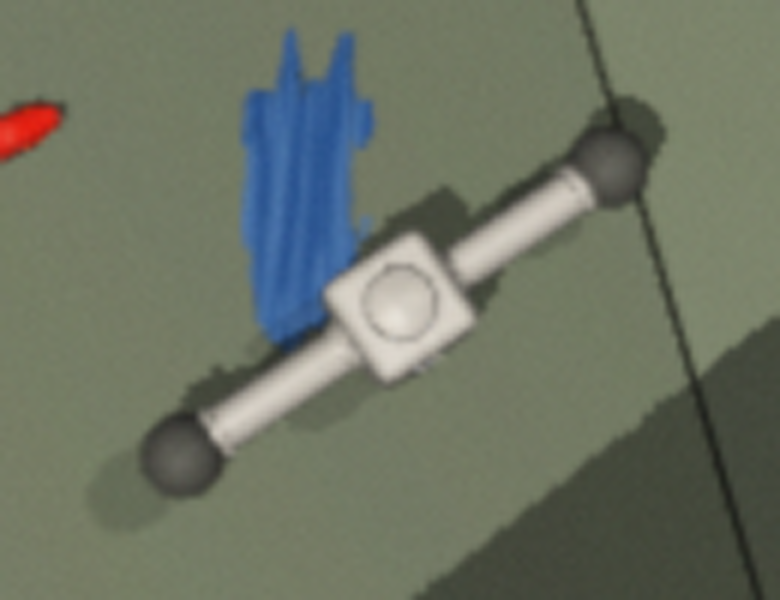

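View pics/t_p.png

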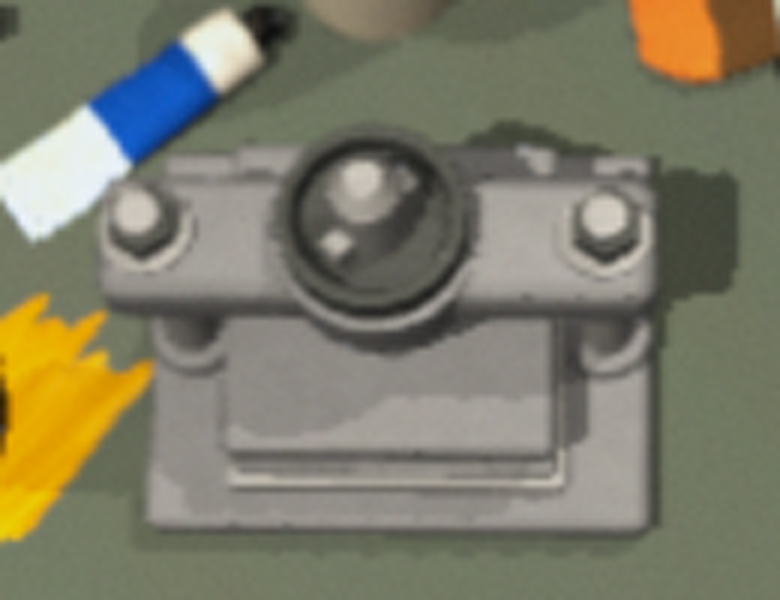

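Run:
```python
from h import *
a=on('top0',300.2,295.8,40);b=on('top0',371.8,247.5,40);print(a,b,(a+b)/2,np.linalg.norm(a-b),np.degrees(np.arctan2(*(b-a)[1::-1])))
print(on('top0',270+400/6,220+302/6,66))
print('tip',on('top0',270.3,149.7,181))
# collar outer rim ellipse center approx (376,218)
print('rim',on('top0',210+376/6,120+220/6,150))
k1=on('top0',266.2,160.3,152);k2=on('top0',277.5,150,152);print(k1,k2,np.degrees(np.arctan2(*(k1-k2)[1::-1])))
n1=on('top0',210+135/6,120+212/6,151);n2=on('top0',210+606/6,120+215/6,151);print(n1,n2,(n1+n2)/2,np.degrees(np.arctan2(*(n1-n2)[1::-1])))
```

```text
[390.35658333   9.59227489  40.        ] [ 493.47775986 -145.17484648   40.        ] [441.91717159 -67.79128579  40.        ] 185.9753717775367 -56.324519356445116
[441.48017716 -66.9223784   66.        ]
tip [661.97265806  64.07553036 181.        ]
rim [659.51323805  62.23808621 150.        ]
[651.16348444  74.72788419 152.        ] [672.80165872  52.67197369 152.        ] 134.45224180418504
[662.20731897 142.22384391 151.        ] [660.82209459 -14.0632548  151.        ] [661.51470678  64.08029455 151.        ] 89.49218180673968
```

Run:
```python
from h import *
(_),T=load('wrist0'); s=arm.sense(); R=s['tcp_rot']
o=-T[:3,:3].T@T[:3,3]; print(R.T@(o-s['ee_pos'])); print('look',R.T@(-T[2,:3]), 'up',R.T@T[1,:3])
```

```text
[ 7.88228089e+01  1.21287629e-01 -1.61282168e+02]
look [-0.28785351  0.00175057  0.95767285] up [ 0.9576732  -0.00109062  0.28785561]
```

arm_command([
  [[0, 0, 0.6, 15, 17, 8, 1], [0, 0, 1.2, 30, 35, 8, 1], [0, 0, 1.868, 52.4, 59.7, 8, 1], [0, 0, 1.868, 52.4, 59.7, 8, 1], [0, 0, 1.868, 52.4, 59.7, 8, 1], [0, 0, 1.868, 52.4, 59.7, 8, 1], [0, 0, 1.868, 52.4, 59.7, 8, 1], [0, 0, 1.868, 52.4, 59.7, 8, 1], [0, 0, 1.868, 52.4, 59.7, 8, 1], [0, 0, 1.868, 52.4, 59.7, 8, 1], [0, 0, 1.868, 52.4, 59.7, 8, 1], [0, 0, 1.868, 52.4, 59.7, 8, 1], [0, 0, 1.868, 52.4, 59.7, 8, 1], [0, 0, 1.868, 52.4, 59.7, 8, 1], [0, 0, 1.868, 52.4, 59.7, 8, 1], [0, 0, 1.868, 52.4, 59.7, 8, 1], [0, 0, 1.868, 52.4, 59.7, 8, 1], [0, 0, 1.868, 52.4, 59.7, 8, 1], [0, 0, 1.868, 52.4, 59.7, 8, 1], [0, 0, 1.868, 52.4, 59.7, 8, 1]],
])

```text
time_s: 1.82
ee_pos: [708.6, 4.4, 302.0]
tcp_rot: [[-0.561, 0.828, 0.001], [0.828, 0.561, 0.001], [0.0, 0.001, -1.0]]
wrist_force: [-1.2, 0.3, -0.3]
width: 87.9
```

Run:
```python
from h import *
im=snap('wrist','w1'); print(arm.sense()['ee_pos'],proj('w1',[661.5,64,181]),proj('w1',[661.5,64,138]))
u,v=map(int,proj('w1',[661.5,64,150]))
c=cv2.cvtColor(im,cv2.COLOR_RGB2BGR)[max(v-90,0):v+90,u-120:u+120]; print(u,v)
cv2.imwrite('pics/w1c.png',cv2.resize(c,None,fx=3,fy=3,interpolation=cv2.INTER_CUBIC))
```

```text
[707.75714708   3.34782966 301.52019549] (np.float64(309.8827687351568), np.float64(110.9898751822466)) (np.float64(310.9294174158878), np.float64(110.27274517495326))
310 110
```

View pics/w1.png

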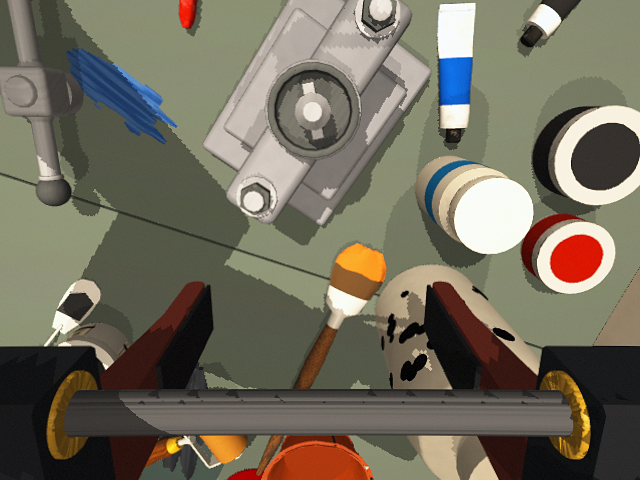

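View pics/w1c.png

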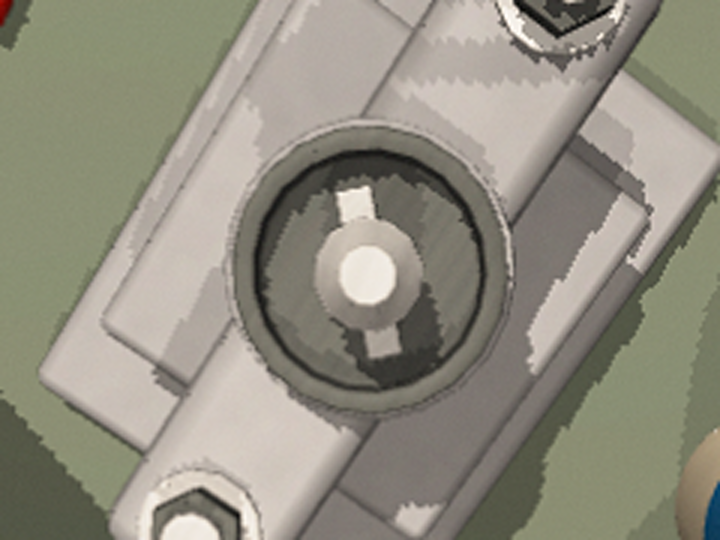

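The wrist view shows the collar, the spindle tip at about (313,112), and both keys clearly, along crop points (354,190) to (384,355).

Run:
```python
from h import *
f=lambda x,y:(190+x/3,20+y/3)
print('tip',on('w1',*f(368,275),181),'rim',on('w1',*f(372,266),150))
a=on('w1',*f(354,188),152);b=on('w1',*f(384,356),152);print(a,b,(a+b)/2,np.linalg.norm(a-b),np.degrees(np.arctan2(*(a-b)[1::-1])))
n1=on('w1',*f(185,530),151);print(n1)
print(np.degrees(np.arctan2(arm.sense()['tcp_rot'][1,1],arm.sense()['tcp_rot'][0,1])))
```

```text
tip [663.17301423  64.64633764 181.        ] rim [662.75484827  66.29165803 150.        ]
[649.94715308  77.99173967 152.        ] [676.42287708  51.14022974 152.        ] [663.18501508  64.56598471 152.        ] 37.708984964236784 134.59625524482306
[659.54555331 -10.88402038 151.        ]
34.14615820390718
```

arm_command([
  [[0, 0, 0, -11, -7, -2, 1], [0, 0, 0, -22.2, -13.5, -4, 1], [0, 0, 0, -22.2, -13.5, -4, 1], [0, 0, 0, -22.2, -13.5, -4, 1], [0, 0, 0, -22.2, -13.5, -4, 1], [0, 0, 0, -22.2, -13.5, -4, 1], [0, 0, 0, -22.2, -13.5, -4, 1], [0, 0, 0, -22.2, -13.5, -4, 1], [0, 0, 0, -22.2, -13.5, -4, 1], [0, 0, 0, -22.2, -13.5, -4, 1]],
])

```text
time_s: 2.7
ee_pos: [486.9, -131.7, 262.1]
tcp_rot: [[-0.561, 0.828, 0.001], [0.828, 0.561, -0.0], [-0.001, 0.001, -1.0]]
wrist_force: [0.0, 1.1, 1.2]
width: 88.0
```

Run:
```python
from h import *
im=snap('wrist','w2'); s=arm.sense();print(s['ee_pos'],np.degrees(np.arctan2(s['tcp_rot'][1,1],s['tcp_rot'][0,1])))
u,v=map(int,proj('w2',[442,-67,50])); print(u,v)
```

```text
[ 487.1075561  -131.48697772  261.96884012] 34.18024434881627
317 105
```

View pics/w2.png

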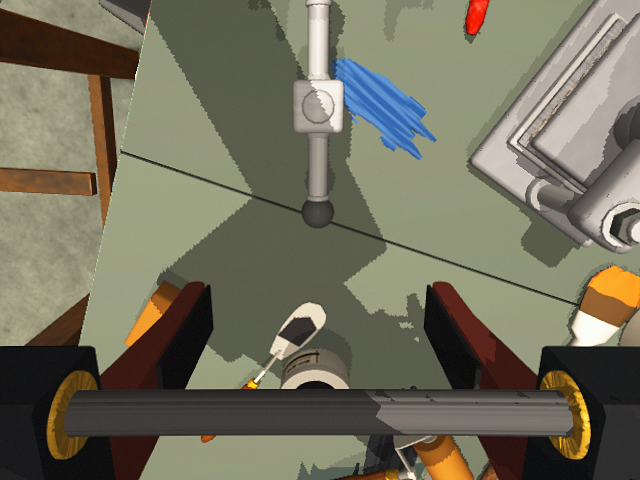

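Run:
```python
from h import *
a=on('w2',317.5,5,40);b=on('w2',317.5,213,40);print(b,np.degrees(np.arctan2(*(b-a)[1::-1])), b[:2]-92*(b-a)[:2]/np.linalg.norm(b-a))
print(on('w2',318.5,106,66)); 
for u,v in [(294.5,106),(343.5,106),(319,81),(319,131.5)]: print(on('w2',u,v,60))
```

```text
[ 494.7560799 -144.6455292   40.       ] -55.80402554472978 [443.04975538 -68.55048334]
[442.85839367 -66.82088642  66.        ]
[426.88883433 -77.70660294  60.        ]
[459.531313   -55.50598045  60.        ]
[432.58225324 -51.00212199  60.        ]
[454.42616535 -83.07603221  60.        ]
```

arm_command([
  [[0, 0, 0, -4.4, 6.45, -2, 1], [0, 0, 0, -4.4, 6.45, -4, 1], [0, 0, 0, -4.4, 6.45, -8, 1], [0, 0, 0, -4.4, 6.45, -11, 1], [0, 0, 0, -4.4, 6.45, -14, 1], [0, 0, 0, -4.4, 6.45, -17, 1], [0, 0, 0, -4.4, 6.45, -20, 1], [0, 0, 0, -4.4, 6.45, -22, 1], [0, 0, 0, -4.4, 6.45, -23.5, 1], [0, 0, 0, -4.4, 6.45, -23.5, 1], [0, 0, 0, -4.4, 6.45, -23.5, 1]],
])

```text
time_s: 3.67
ee_pos: [443.5, -66.4, 26.2]
tcp_rot: [[-0.563, 0.827, -0.0], [0.827, 0.563, 0.0], [0.001, -0.0, -1.0]]
wrist_force: [0.6, 0.2, 1.5]
width: 87.9
```

Run:
```python
from h import *
snap('wrist','w3'); s=arm.sense();print(s['ee_pos'],s['wrist_force'],s['tcp_rot'])
```

```text
[444.02711273 -66.58576666  27.05012742] [1.15801558 0.35548699 0.47947499] [[-5.62514570e-01  8.26786395e-01  1.27060753e-03]
 [ 8.26787075e-01  5.62515006e-01  1.72514563e-05]
 [-7.00472533e-04  1.06022608e-03 -9.99999193e-01]]
```

View pics/w3.png

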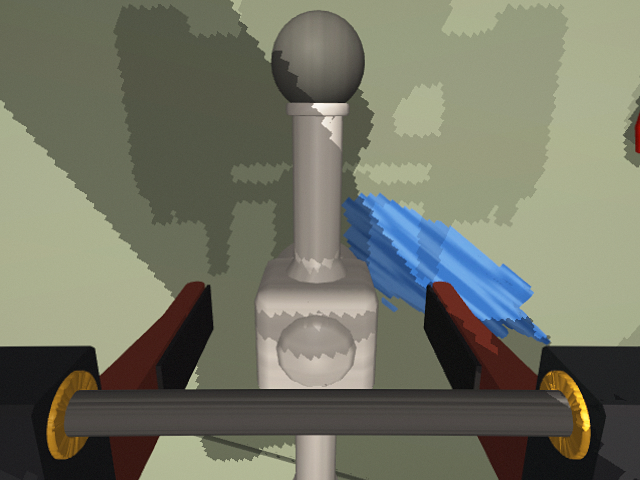

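The boss sits centred between the fingers and square to them, so I'll close on it and lift slightly.

arm_command([
  [[0, 0, 0, 0, 0, 0, -0.3], [0, 0, 0, 0, 0, 0, -0.3], [0, 0, 0, 0, 0, 0, -0.3], [0, 0, 0, 0, 0, 0, -0.3], [0, 0, 0, 0, 0, 0, -0.3], [0, 0, 0, 0, 0, 0, -0.3], [0, 0, 0, 0, 0, 0, -0.3], [0, 0, 0, 0, 0, 0, -0.3], [0, 0, 0, 0, 0, 0, -0.3], [0, 0, 0, 0, 0, 1, -0.3], [0, 0, 0, 0, 0, 2, -0.3], [0, 0, 0, 0, 0, 2, -0.3]],
], force=45)

```text
time_s: 4.72
ee_pos: [444.8, -66.7, 48.6]
tcp_rot: [[-0.563, 0.827, 0.003], [0.827, 0.563, -0.0], [-0.002, 0.003, -1.0]]
wrist_force: [1.7, -0.0, -4.7]
width: 41.7
```

Run:
```python
from h import *
s=arm.sense();print(s)
```

```text
{'time_s': 4.7167, 'joints': array([-1.75470946e-01,  4.80473853e-01,  2.10896628e+00,  5.14922125e-04,
        5.48841665e-01, -7.73367807e-01]), 'joint_vel': array([ 1.80627435e-04,  2.08785486e-02,  2.94320580e-03, -8.78404507e-05,
       -4.42824266e-02,  4.50076567e-04]), 'effort': array([-2.64532166e-02, -4.52486515e+01, -1.33214334e+01,  2.18747748e-02,
        4.93390951e-01, -1.08708438e-03]), 'ee_pos': array([444.83402114, -66.69648863,  48.60826816]), 'tcp_rot': array([[-5.62539153e-01,  8.26764033e-01,  3.30695981e-03],
       [ 8.26767930e-01,  5.62543058e-01, -3.13481309e-04],
       [-2.11948236e-03,  2.55774281e-03, -9.99994483e-01]]), 'wrist_force': array([ 1.66037272, -0.0126658 , -4.7185547 ]), 'torque': array([-0.06977889, -0.16966274,  0.04459747]), 'width': 41.74080287696288}
```

Run:
```python
from h import *
for n,u,v,z in [('bigbase',327,100,0),('bigleft',304,95,50),('lid',330,22,180),('lid',330,22,220),('small lid',268,88,80),('can',360,55,0),('brush',335,122,20)]: print(n,on('top0',u,v,z))
```

```text
bigbase [862.12284494 -52.39664798   0.        ]
bigleft [848.28034082   2.41338828  50.        ]
lid [946.21349276 -53.80914611 180.        ]
lid [916.14726792 -51.97838311 220.        ]
small lid [849.39737001  82.58201645  80.        ]
can [ 9.86392657e+02 -1.36089078e+02  1.13686838e-13]
brush [795.00262178 -69.98561875  20.        ]
```

arm_command([
  [[0, 0, 0, 0, 0, 4, -0.3], [0, 0, 0, 0, 0, 8, -0.3], [0, 0, 0, 0, 0, 12, -0.3], [0, 0, 0, 0, 0, 16, -0.3], [0, 0, 0, 3, 1.8, 18.6, -0.3], [0, 0, 0, 6, 3.6, 18.6, -0.3], [0, 0, 0, 9, 5.4, 18.6, -0.3], [0, 0, 0, 12, 7.2, 18.6, -0.3], [0, 0, 0, 15, 9, 18.6, -0.3], [0, 0, 0, 18, 10.8, 18.6, -0.3], [0, 0, 0, 20.5, 12.3, 18.6, -0.3], [0, 0, 0, 21.8, 13.1, 18.6, -0.3], [0, 0, 0, 21.8, 13.1, 18.6, -0.3], [0, 0, 0, 21.8, 13.1, 18.6, -0.3], [0, 0, 0, 21.8, 13.1, 18.6, -0.3]],
])

```text
time_s: 5.97
ee_pos: [661.5, 64.0, 233.9]
tcp_rot: [[-0.563, 0.827, 0.001], [0.827, 0.563, -0.001], [-0.001, 0.001, -1.0]]
wrist_force: [-0.2, -0.2, -4.9]
width: 41.7
```

Run:
```python
from h import *
s=arm.sense();print(s['ee_pos'],s['wrist_force'],s['tcp_rot'],s['width'])
for n in ['wrist','top','scene']:snap(n,n+'4')
a=cv2.imread('pics/top4.png')[90:210,210:370];b=cv2.imread('pics/scene4.png')[190:310,170:330]
cv2.imwrite('pics/c4.png',cv2.resize(np.hstack([a,b]),None,fx=2.5,fy=2.5,interpolation=cv2.INTER_CUBIC))
```

```text
[661.51239139  63.99604233 233.89450561] [-0.16431423 -0.16813569 -4.88448292] [[-5.62607357e-01  8.26723439e-01  1.14786266e-03]
 [ 8.26723385e-01  5.62608228e-01 -6.53448662e-04]
 [-1.18601830e-03  5.81329880e-04 -9.99999128e-01]] 41.70912447281533
```

View pics/c4.png

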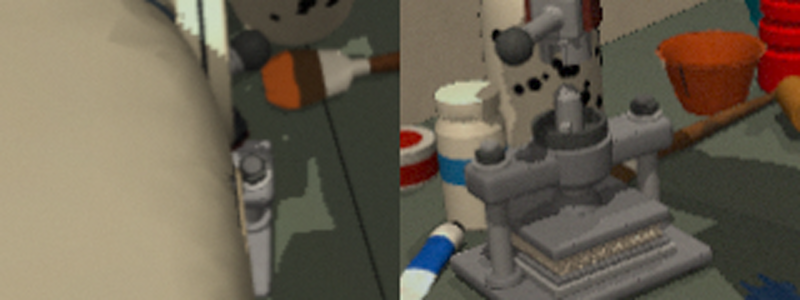

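View pics/wrist4.png

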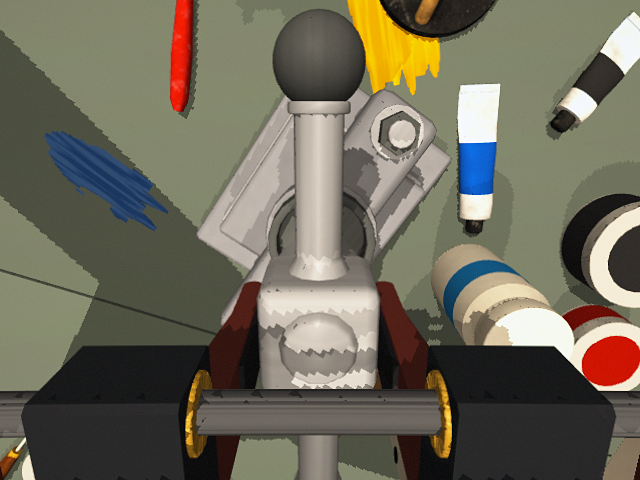

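Run:
```python
from h import *
print(on('wrist4',318.5,347,270),on('wrist4',318.5,351,267))
a=cv2.imread('pics/scene4.png')[180:270,190:310]
cv2.imwrite('pics/c4b.png',cv2.resize(a,None,fx=6,fy=6,interpolation=cv2.INTER_CUBIC))
print(proj('scene4',[662.7,64.6,181]),proj('scene4',[661.5,64,207]),proj('scene4',[661.5,64,247]))
```

```text
[659.60011847  66.4336734  270.        ] [661.49183136  63.66877583 267.        ]
(np.float64(236.7665584991421), np.float64(224.2335064932491)) (np.float64(236.38484200819937), np.float64(212.74403765786977)) (np.float64(234.94901223454715), np.float64(194.53445059748597))
```

View pics/c4b.png

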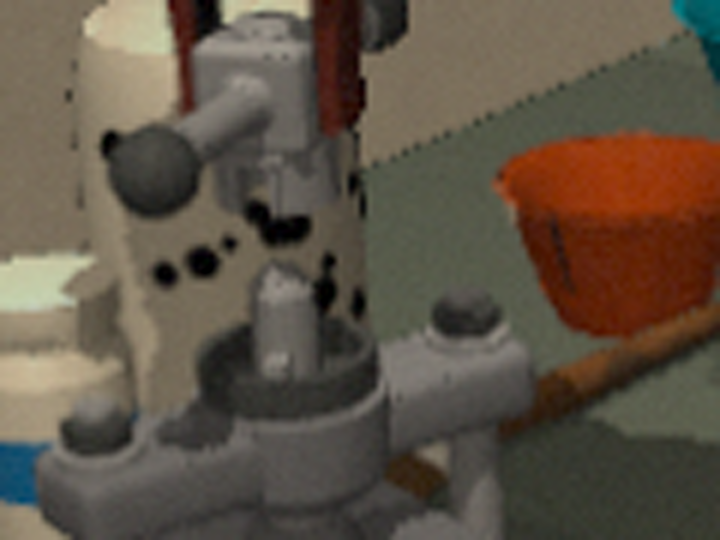

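arm_command([
  [[0, 0, 0, 0.05, 0, -1, -0.3], [0, 0, 0, 0.05, 0, -2, -0.3], [0, 0, 0, 0.05, 0, -2.6, -0.3], [0, 0, 0, 0.05, 0, -3.2, -0.3], [0, 0, 0, 0.05, 0, -3.6, -0.3], [0, 0, 0, 0.05, 0, -3.8, -0.3], [0, 0, 0, 0.05, 0, -3.8, -0.3]],
])

```text
time_s: 6.7
ee_pos: [662.4, 63.8, 196.0]
tcp_rot: [[-0.562, 0.827, 0.002], [0.827, 0.562, -0.0], [-0.002, 0.002, -1.0]]
wrist_force: [0.1, 1.1, -5.0]
width: 41.8
```

arm_command([
  [[0, 0, 0, 0, 0, -0.5, -0.3], [0, 0, 0, 0, 0, -1.0, -0.3], [0, 0, 0, 0, 0, -1.4, -0.3], [0, 0, 0, 0, 0, -1.6, -0.3], [0, 0, 0, 0, 0, -1.6, -0.3], [0, 0, 0, 0, 0, -1.6, -0.3]],
])

```text
time_s: 7.2
ee_pos: [662.4, 63.9, 179.8]
tcp_rot: [[-0.562, 0.827, 0.002], [0.827, 0.562, -0.0], [-0.001, 0.002, -1.0]]
wrist_force: [1.0, 0.8, -6.0]
width: 41.6
```

arm_command([
  [[0, 0, 0, 0, 0, 0, 0.4], [0, 0, 0, 0, 0, 0, 0.4], [0, 0, 0, 0, 0, 0, 0.4], [0, 0, 0, 0, 0, 0, 0.4], [0, 0, 0, 0, 0, 0, 0.4], [0, 0, 0, 0, 0, 0, 0.4]],
])

```text
time_s: 7.7
ee_pos: [662.5, 63.8, 180.1]
tcp_rot: [[-0.562, 0.827, 0.003], [0.827, 0.562, -0.0], [-0.002, 0.002, -1.0]]
wrist_force: [-0.1, -0.0, 0.8]
width: 61.4
```

Run:
```python
from h import *
s=arm.sense();print(s['ee_pos'],s['wrist_force'],s['width'])
for n in ['wrist','scene']:snap(n,n+'5')
a=cv2.imread('pics/scene5.png')[180:270,180:300];b=cv2.imread('pics/wrist5.png')
cv2.imwrite('pics/c5.png',np.hstack([cv2.resize(a,(400,300),interpolation=cv2.INTER_CUBIC),cv2.resize(b,(400,300))]))
```

```text
[662.53668945  63.79838412 180.1062255 ] [-0.10807396 -0.02944604  0.81517144] 61.42297315260249
```

View pics/c5.png

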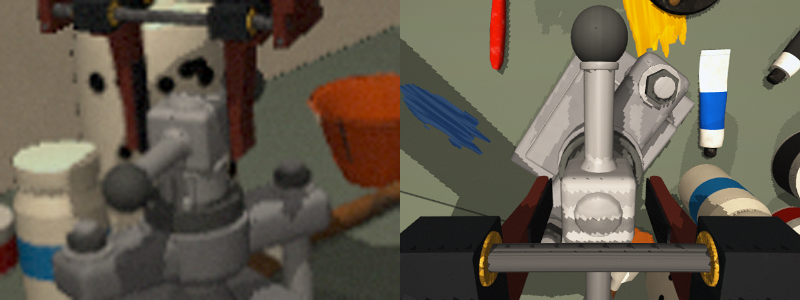

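The handle is on the spindle, released, with the hub resting on the keys. Next I'll regrip the boss lightly and turn it about +0.18 rad.

arm_command([
  [[0, 0, 0, 0, 0, 0, -0.3], [0, 0, 0, 0, 0, 0, -0.3], [0, 0, 0, 0, 0, 0, -0.3], [0, 0, 0, 0, 0, 0, -0.3], [0, 0, 0, 0, 0, 0, -0.3], [0, 0, 0, 0, 0, 0, -0.3], [0, 0, 0.05, 0, 0, 0, -0.3], [0, 0, 0.1, 0, 0, 0, -0.3], [0, 0, 0.15, 0, 0, 0, -0.3], [0, 0, 0.18, 0, 0, 0, -0.3], [0, 0, 0.18, 0, 0, 0, -0.3], [0, 0, 0.18, 0, 0, 0, -0.3]],
], force=12)

```text
time_s: 8.8
ee_pos: [662.4, 63.9, 179.4]
tcp_rot: [[-0.7, 0.714, 0.002], [0.714, 0.7, 0.0], [-0.001, 0.002, -1.0]]
wrist_force: [2.4, 0.3, -5.9]
width: 41.8
```

arm_command([
  [[0, 0, 0, 0, 0, 0, 0.4], [0, 0, 0, 0, 0, 0, 0.4], [0, 0, 0, 0, 0, 0, 0.4], [0, 0, 0, 0, 0, 0, 0.4], [0, 0, 0, 0, 0, 0, 0.4], [0, 0, 0, 0, 0, 0, 0.4]],
])

```text
time_s: 9.3
ee_pos: [662.5, 63.9, 179.6]
tcp_rot: [[-0.7, 0.714, 0.002], [0.714, 0.7, 0.0], [-0.001, 0.002, -1.0]]
wrist_force: [0.6, 0.3, 0.5]
width: 61.5
```

Run:
```python
from h import *
s=arm.sense();print(s['ee_pos'],s['wrist_force'],s['torque'],s['width'])
for n in ['wrist','scene']:snap(n,n+'6')
a=cv2.imread('pics/scene6.png')[180:270,180:300];b=cv2.imread('pics/wrist6.png')
cv2.imwrite('pics/c6.png',np.hstack([cv2.resize(a,(400,300),interpolation=cv2.INTER_CUBIC),cv2.resize(b,(400,300))]))
```

```text
[662.47162027  63.8691667  179.56373624] [0.6297639  0.3004952  0.52216625] [ 0.051396   -0.14458978  0.0436835 ] 61.52271226727377
```

View pics/c6.png

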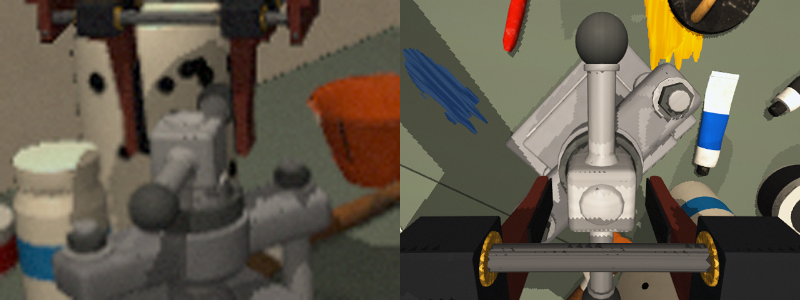

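The handle visibly dropped: its apparent size is smaller in the wrist view, and it sits lower in the scene view. I'll retreat straight up and measure it.

arm_command([
  [[0, 0, 0, 0, 0, 0, 0.6], [0, 0, 0, 0, 0, 2, 0.6], [0, 0, 0, 0, 0, 5, 0.6], [0, 0, 0, 0, 0, 9, 0.6], [0, 0, 0, 0, 0, 13, 0.6], [0, 0, 0, 4, -3, 15, 0.6], [0, 0, 0, 5.5, -5.5, 15, 0.6], [0, 0, 0, 5.5, -5.5, 15, 0.6], [0, 0, 0, 5.5, -5.5, 15, 0.6], [0, 0, 0, 5.5, -5.5, 15, 0.6]],
])

```text
time_s: 10.23
ee_pos: [716.9, 8.8, 328.6]
tcp_rot: [[-0.7, 0.714, 0.001], [0.714, 0.7, 0.001], [0.0, 0.001, -1.0]]
wrist_force: [-1.0, 0.9, 0.0]
width: 70.2
```

Run:
```python
from h import *
s=arm.sense();print(s['ee_pos'],s['wrist_force'],s['width'])
for n in ['wrist','scene']:snap(n,n+'7')
a=cv2.imread('pics/scene7.png')[180:270,180:300];b=cv2.imread('pics/wrist7.png')
cv2.imwrite('pics/c7.png',np.hstack([cv2.resize(a,(400,300),interpolation=cv2.INTER_CUBIC),cv2.resize(b,(400,300))]))
C=np.array([662.7,64.4])
for h in (40,54):
  e=np.array([np.cos(np.radians(-45.4)),np.sin(np.radians(-45.4))])
  for n in ['wrist7','scene7']:
    print(h,n,[np.round(proj(n,[*(C+k*e),138+h+dz]),1) for k,dz in ((-92,0),(92,0),(0,26))])
```

```text
[716.85926008   8.84548249 328.61574073] [-0.9892178   0.89059001  0.01820924] 70.18570863000724
40 wrist7 [array([318.9, -46.6]), array([319.2, 235.1]), array([319.2, 108.1])]
40 scene7 [array([226.7, 242.4]), array([245.8, 211.1]), array([236., 214.])]
54 wrist7 [array([319. , -54.6]), array([319.3, 240.6]), array([319.2, 108.2])]
54 scene7 [array([226. , 235.8]), array([245.4, 205.3]), array([235.5, 207.7])]
```

View pics/wrist7.png

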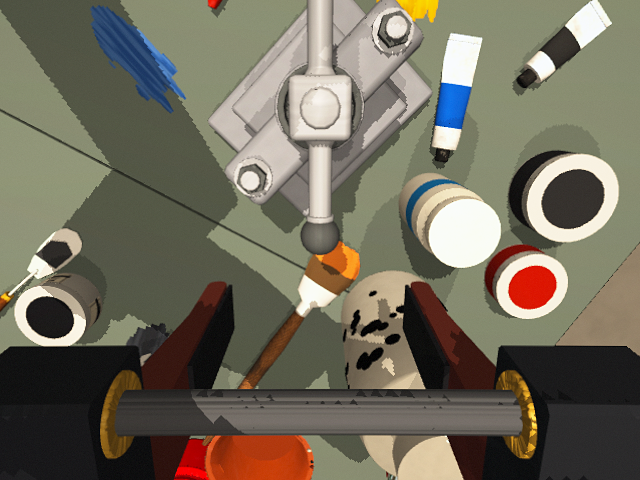

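View pics/scene7.png

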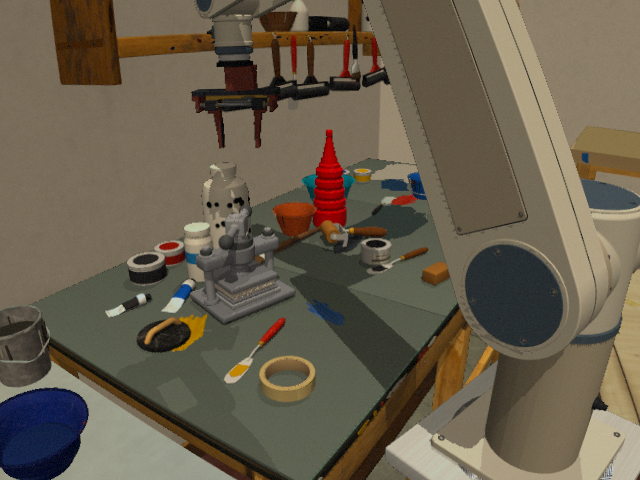

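View pics/c7.png

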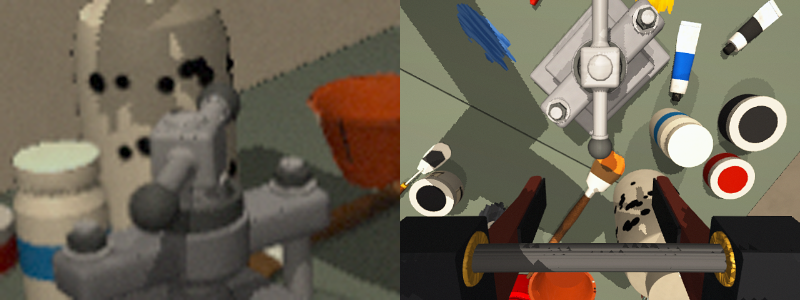

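The near ball is at (226.5, 242.4) in the scene view, where (226.7, 242.4) is predicted for fully home and (226.0, 235.8) for resting on the keys. The wrist view agrees: the ball is at row 235.5, against 235.1 predicted for home. I'm handing in.

Run:
```python
from h import *
print(arm.finish_job())
```

```text
the job is handed in; nothing more can be done
None
```

The handle is fully home on the spindle, upright and released, and I handed the job in at about 10 s of the 67 s allowed.

- **What I did:** I gripped the handle by its square boss, lowered the hub onto the spindle until it rested on the keys, and let go. I then regripped the boss lightly, turned it about 0.18 rad to line up with the keys seen in the wrist picture, and released it. It dropped home, and I backed the arm away.
- **Height check:** In both the wrist and scene views, the handle's ball end is within about 1 px of where it should be when home (40 mm above the collar floor). In the scene view, a handle still resting on the keys would show about 6 px higher.
- **Other checks:** The wrist force was about 1 N after the arm backed off. The bystanders look unmoved in the pictures, but I did not measure their positions.
- **Disagreement:** Before lowering, the scene and wrist views differed by about 2 mm on where the spindle was. I went in between the two, and the hub slid on with only about 1 N of sideways force.

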